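# Find where the cast brass jar rubs on its turning stand

## Robot

A 6-joint arm with a two-finger parallel gripper is mounted at the origin on the work surface. World frame = base frame: x ahead of the robot, y to its left, z up, the work surface at z = 0. Lengths are in mm, angles in rad, forces in N, time in s.
With the tool pointing down it reaches from about 300 to 775 mm from the base axis. Payload 14.6 kg.
Tool frame: the origin (TCP) lies between the finger pads; the fingertips stand 8 mm ahead of it and the grasp point (between the pads) lies 11 mm behind it; x points along the fingers, y is the direction in which the jaws open and shut, and the axes are right-handed (so a half turn about x gives the same grasp; the last joint's range is limited). The gripper opens to 94 mm and grips with 3 to 60 N. Pads are 16 mm wide; open, the fingers measure 119 mm over their backs; the gripper's body (75 mm by 177 mm) begins 78 mm behind the grasp point.
Start: joints at [-1.238, 0.3, 1.521, -0, 1.321, -0.067], TCP at [214.071, -506.619, 180.146] pointing down, gripper open.
Joint ranges: [-3.03, 3.03], [-0.79, 2.21], [0.23, 2.52], [-1.04, 4.18], [0, 3.07], [-2.55, 2.55]. Speed limits (rad/s): [2.22, 2.22, 2.57, 3.14, 3.14, 3.14].

## Interface

Orientations are given as [roll, pitch, yaw] about the fixed x, y, z axes, in that order (R = Rz(yaw) Ry(pitch) Rx(roll)).
In Python, from cell import telemetry, camera, calibration, order gives the robot as it stands.
- The arm moves only by the shell command python3 -m handwheel 'ROWS' [FORCE]. ROWS is JSON, a list of rows, each a list of 7 numbers: the turn, a rotation vector about the tool's x, y, z as a fraction of full scale, then the shift along the tool's x, y, z as a fraction of full scale, then the opening, from 0 (shut) to 1 (fully open). A call has 1 to 12 rows; each row is the pose to reach, as a shift and turn from the pose measured when the call began, along the tool's axes at that moment, turning the shorter way round; what a row does not reach only later rows make up. Full scale, the value 1, is 300 mm for a shift and pi rad for a turn. A row lasts 1/8 s, in which the tool goes at most 62.5 mm and 10.7 degrees, less where a joint would pass 70% of its speed; a pose out of reach is approached as far as the arm can. A call with a number of a shift or a turn outside -1 to 1 is refused whole. A call with a gripper value outside its range is refused whole. The fingers move at their own pace and stop on an object; FORCE is the grip in N (left out, the last holds). Time passes only in rows, so rows that repeat a pose let the fingers close. It gives the time, the measured TCP pose, the force and the opening at its end, in the units of the state.
- telemetry.read_state(): the state, without advancing time (a new reading comes with each control period).
- camera(name): name is "scene" or "side" or "wrist"; returns the picture (480x640x3 uint8, red, green, blue); there is no depth.
- calibration(name): a dict with "fov_y" (degrees; the focal length in pixels is half the picture's height over the tangent of half this angle, whatever the lens; pixels are square), "cx", "cy" (the principal point, pixels), "position" and "attitude" of the camera in the world. Camera axes: x right, y down, z forward; pixel columns grow to the right and rows downward; lengths in mm; the calibration is good to about 2 mm. The wrist camera is an equidistant fisheye: a pixel r from the principal point sees the ray r / f radians off the axis. A picture is of the moment at which its call begins: read the wrist's pose just before it. calibration takes no time and is no camera call; for the wrist camera it gives the pose at the moment of the call.
- order.sign_off(): hands the job in, once; it reports no verdict.
The state is a dict: "clock": time; "joints": joint angles; "qd": joint speeds; "effort": joint torques, N m; "eef_pos": TCP position; "eef_rot": TCP orientation; "wrist_force": force on the tool from outside, world axes, zero at the start; "moment": the same for the moment, N m; "finger_gap": finger opening in mm.
Only numpy, scipy, OpenCV 4.12 (cv2) and the standard library are available. Lean on these libraries where they do the work, as an engineer would, in place of code of your own. Each camera call takes 0.05 s, during which the arm holds its last target.

## Task

Two hand-cranked turning stands are on the bench. On the one that carries the round-bellied brass jar, turn the crank by its upright wooden handle until you feel the drag rise because the jar's high spot rubs on the felt pad, carry on to the place where it rubs hardest, and leave the crank standing there for the finisher. Leave the crank of the other stand, with the square brass caddy, alone.

Things in the scene. Friction and masses are not known exactly. Their poses are not given: they have to be found in the camera images.
- jar_handle (a point): Centre of the crank handle on the stand with the round-bellied jar (96 mm wide). Upright round wood, 25 mm thick, 60 mm long (112 to 172 mm above the bench), spinning freely on its pin. It circles the spindle level at 95 mm radius, either way, full turns, dragging about 1 N, more where the jar rubs; stays where left. Crank arm below it: top 109 mm high; hub on the spindle 30 mm wide, top 120 mm.
- jar_spindle (a point): Point on the vertical spindle axis of the jar's stand, 142 mm above the bench (the height of the handle's centre), fixed to its base plate (200 x 130 mm). Its x axis points from the spindle to the felt pad. The jar has one high spot, a smooth swelling 6 mm proud of its belly; its angle to the crank differs each time, and it starts clear of the pad.
- jar_pad (a joint): Outward travel of the sprung felt pad (46 mm wide, 34 mm high, its face 48 mm from the spindle): 0 at rest, about 0.006 m at the middle of the high spot. Rubbing starts about 0.6 rad before the high spot's middle reaches the pad and ends about 0.6 rad after; in between turning takes 4 to 10 N at the handle (most shortly before the middle, less after it), past it about 1 N again.
- caddy_handle (a point): Centre of the same handle on the other stand, which is alike but carries a square brass caddy (64 mm wide, 61 mm high), and never rubs. To be left alone.

How it is judged (in metres and radians):
At the end, for the whole second after the job is handed in: the jar's high spot stands on the felt pad, pushing it out by more than 2 mm (high spot within about 28 degrees of the pad's middle, where the pad is out about 6 mm), with the handle more than 30 mm from where it started (value of joint jar_pad above 0.002 m and distance of jar_handle from where it was at the start of the episode above 0.03 m); the robot touches nothing.
It fails at once if the handle of the caddy's stand was moved by more than 30 mm (distance of caddy_handle from where it was at the start of the episode above 0.03 m).
It also fails if it takes over 61 s, if anything falls off the work surface, if the arm or the gripper's body presses on something with over 40 N, if the wrist force passes 120 N, or if a joint passes its speed limit or range.

## Working session

There is one attempt and no reset: what is moved stays moved. The work goes in short steps, Python scripts to look and compute and a shell command to move; the robot and the scene stay as the last step left them, time stands still between calls to the robot, and variables do not carry over. Pictures are saved under pics/ and viewed, and the job is handed in when it is done.

```bash
ls; mkdir -p pics; python3 - <<'E'
from cell import telemetry, camera, calibration, order
import cv2
print(telemetry.read_state())
for n in ["scene","side","wrist"]:
    print(n,calibration(n))
    cv2.imwrite(f"pics/{n}0.png",camera(n)[:,:,::-1])
E
```

```text
pics
{'clock': 0.0, 'joints': array([-1.23754303e+00,  3.00461322e-01,  1.52156035e+00, -2.42373336e-06,
        1.32069645e+00, -6.66028831e-02]), 'qd': array([-0.00068471,  0.0002221 ,  0.00132803,  0.00081304,  0.00119808,
        0.00023971]), 'effort': array([ 3.68675855e-04, -5.31807268e+01, -3.52736449e+01,  7.08416803e-02,
        2.43924907e-02, -8.80518724e-05]), 'eef_pos': array([ 214.01004154, -506.34949283,  179.60047754]), 'eef_rot': array([-1.63531328,  1.56967086,  1.90613616]), 'wrist_force': array([-0.40708106, -0.03606826,  0.35623219]), 'moment': array([ 0.02573283,  0.01207059, -0.02557463]), 'finger_gap': 94.05859111519841}
scene {'fov_y': 44.05797533323952, 'cx': 326.03266512972675, 'cy': 238.46145275737925, 'position': array([994.4003482 , 644.01021678, 827.98808058]), 'attitude': array([-2.26832702,  0.0066575 ,  2.52119706])}
side {'fov_y': 47.2685806706167, 'cx': 316.5228949821788, 'cy': 231.55241850345678, 'position': array([296.69399138, 471.53855483, 631.16037673]), 'attitude': array([-2.26219614, -0.00353514, -2.68317058])}
wrist {'fov_y': 65.70646984690485, 'cx': 316.59358477346586, 'cy': 240.20545532200413, 'position': array([ 280.84681022, -478.19112422,  385.20134494]), 'attitude': array([ 2.89261884e+00,  1.94114574e-03, -1.17121064e+00])}
```

View pics/scene0.png

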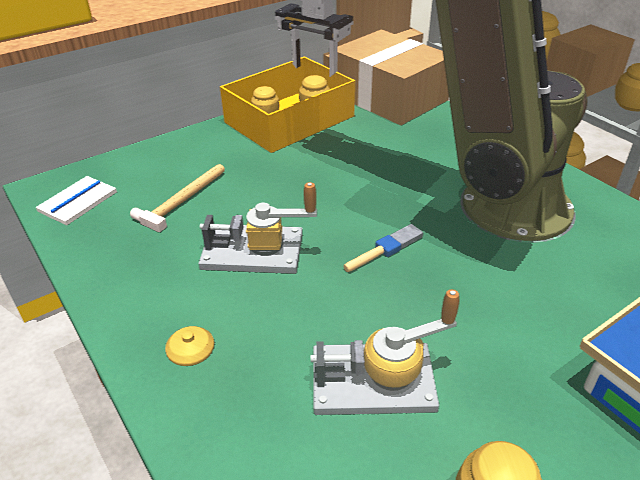

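View pics/side0.png

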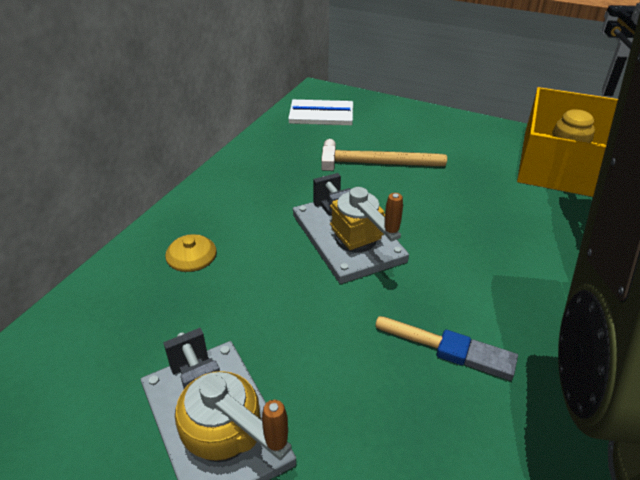

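View pics/wrist0.png

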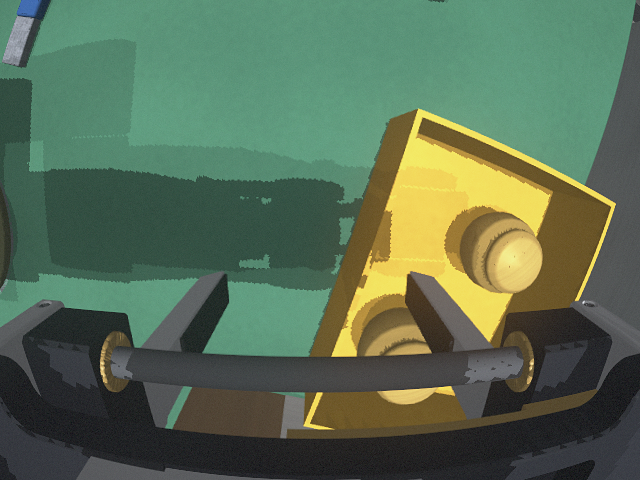

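The scene view shows the jar stand in front, with its hub at about (396,335), handle at (451,307) and pad at about (352,358). The side view has the hub at (214,388) and handle at (275,425). The caddy stand is further back in both. Next I'll measure these points.

```bash
cat > h.py <<'E'
import numpy as np, cv2
from scipy.spatial.transform import Rotation as R
from cell import telemetry, camera, calibration, order
def ray(n,u,v,c=None):
    c=c or calibration(n)
    f=240/np.tan(np.radians(c['fov_y']/2))
    x=(u-c['cx']);y=(v-c['cy'])
    if n=='wrist':
        r=np.hypot(x,y);t=r/f;d=np.array([np.sin(t)*x/r,np.sin(t)*y/r,np.cos(t)])
    else: d=np.array([x/f,y/f,1])
    return np.array(c['position']),R.from_euler('xyz',c['attitude']).apply(d)
def plane(n,u,v,z):
    p,d=ray(n,u,v); return p+d*(z-p[2])/d[2]
def tri(obs):
    A=[];b=[]
    for n,u,v in obs:
        p,d=ray(n,u,v);d=d/np.linalg.norm(d);M=np.eye(3)-np.outer(d,d);A.append(M);b.append(M@p)
    return np.linalg.lstsq(np.vstack(A),np.hstack(b),rcond=None)[0]
def wood(img):
    hsv=cv2.cvtColor(img,cv2.COLOR_RGB2HSV)
    m=cv2.inRange(hsv,(4,140,60),(13,255,190))
    k,l,s,c=cv2.connectedComponentsWithStats(m)
    return [(s[i].tolist(),c[i].round(1).tolist()) for i in range(1,k) if s[i][4]>120]
E
python3 - <<'E'
from h import *
for n in ['scene','side']:
    im=cv2.imread(f'pics/{n}0.png')[:,:,::-1].copy()
    for w in wood(im): print(n,w,plane(n,*w[1],142).round(0))
    cv2.imwrite(f'pics/{n}_z.png',cv2.resize(im[:,:,::-1][270:420,290:490] if n=='scene' else im[:,:,::-1][320:480,130:330],None,fx=4,fy=4 if n=='scene' else 3.7))
print(plane('scene',396,333,120),plane('side',214,386,120))
print(plane('scene',263,209,120),plane('side',359,194,120))
E
```

```text
side ([387, 198, 15, 35, 157], [394.7, 213.1]) [ 473. -148.  142.]
side ([263, 413, 22, 28, 179], [274.3, 427.2]) [461. 228. 142.]
[552.27390023 204.83841954 120.        ] [551.5355714  203.52440659 120.        ]
[ 555.22643891 -193.18031902  120.        ] [ 549.32273833 -197.5052849   120.        ]
```

View pics/scene_z.png

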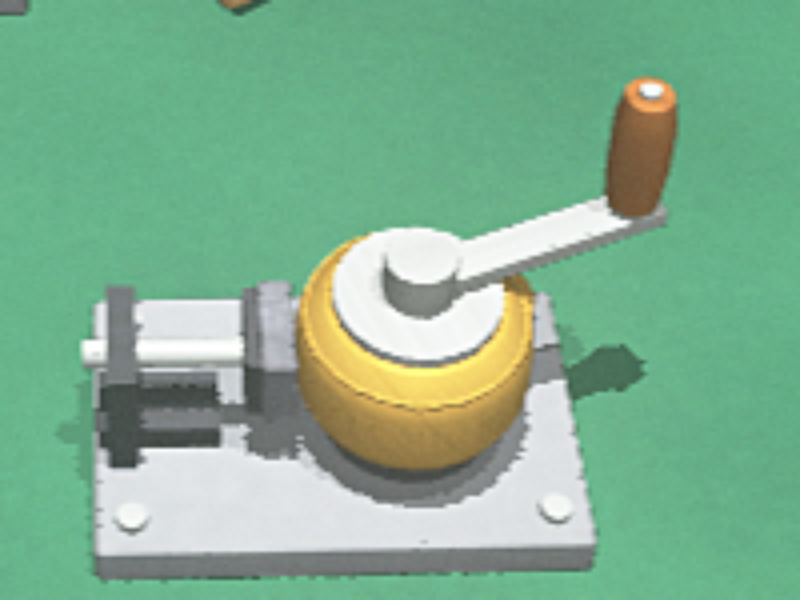

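View pics/side_z.png

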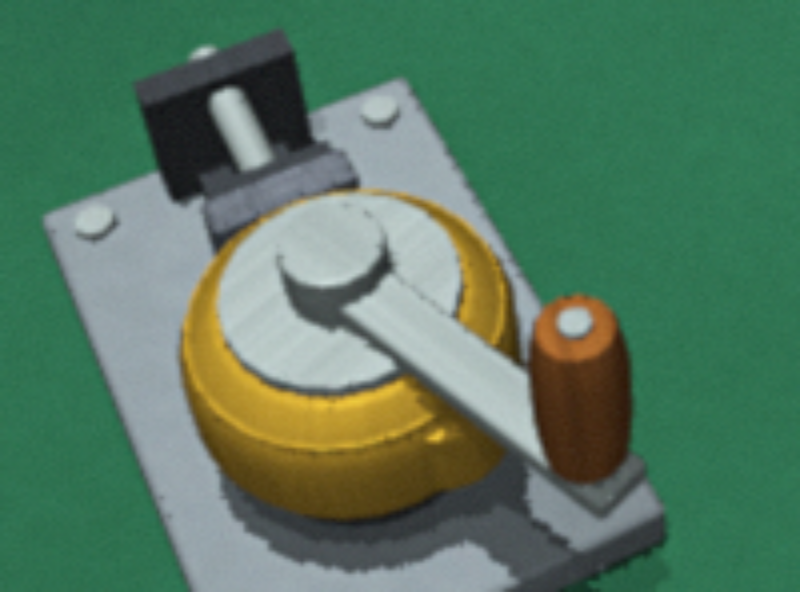

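```bash
python3 - <<'E'
from h import *
print('handle top',plane('scene',452.5,293,172),plane('side',273.75,407,172),tri([('scene',452.5,293),('side',273.75,407)]))
print('hub',plane('scene',396,333,120),plane('side',213,385.4,120),tri([('scene',396,333.2),('side',213,385.4)]))
# bracket top corners/rod end
print('bolts', [plane('scene',290+x/4,270+y/4,14).round(1) for x,y in[(132,515),(556,507)]],[plane('side',130+x/4,320+y/3.7,14).round(1) for x,y in[(95,220),(380,110)]])
print('plate edges',[plane('side',130+x/4,320+y/3.7,12).round(1) for x,y in[(43,217),(403,82),(662,515)]])
print('bump',plane('side',240,439,60),plane('side',258,437,70),plane('scene',290+532/4,270+290/4,80))
E
```

```text
handle top [460.89539195 226.68289987 172.        ] [461.69068322 225.02601239 172.        ] [461.24227129 226.26257747 172.72697814]
hub [552.27390023 204.83841954 120.        ] [552.94955375 203.37134465 120.        ] [552.54624032 204.4148687  120.30274684]
bolts [array([672.5, 175.7,  14. ]), array([531.2, 273. ,  14. ])] [array([681.9, 175.1,  14. ]), array([624.5,  91.6,  14. ])]
plate edges [array([699.5, 180.8,  12. ]), array([625.8,  75.5,  12. ]), array([461.7, 188.3,  12. ])]
bump [515.66980387 216.98725041  60.        ] [495.31902734 210.59803652  70.        ] [505.04821631 220.97963859  80.        ]
```

The spindle is at about (552.5,204.3), the handle at about (461.3,226) at crank angle 166°, and the pad direction is about −34.5°. The swelling seems to be near the crank arm side, at roughly 165–175°. That means about half a turn, and I'll confirm it by feel. Next I'll work out the approach.

```bash
cat >> h.py <<'E'
def toolR(s=None):
    s=s or telemetry.read_state(); return R.from_euler('xyz',s['eef_rot'])
def rel(target,rot=None):
    """shift of target (world mm) and turn to rot, in full-scale tool units"""
    s=telemetry.read_state();T=toolR(s)
    sh=T.inv().apply(np.array(target)-s['eef_pos'])/300
    tv=(T.inv()*rot).as_rotvec()/np.pi if rot is not None else np.zeros(3)
    return tv.round(4),sh.round(4)
def down(yaw): # jaw y axis at world angle yaw deg, x down
    a=np.radians(yaw);x=np.array([0,0,-1.]);y=np.array([np.cos(a),np.sin(a),0]);return R.from_matrix(np.c_[x,y,np.cross(x,y)])
E
python3 - <<'E'
from h import *
T=toolR();print(T.as_matrix().round(3), telemetry.read_state()['clock'])
for y in(65,245): print(y,rel([461.3,226.3,270],down(y)))
E
```

```text
[[-0.     0.389 -0.921]
 [ 0.001 -0.921 -0.389]
 [-1.    -0.001 -0.   ]] 0.15
65 (array([-7.339e-01, -4.000e-04,  1.000e-04]), array([-0.299 , -1.9293, -1.7099]))
245 (array([2.661e-01, 1.000e-04, 3.000e-04]), array([-0.299 , -1.9293, -1.7099]))
```

```bash
python3 -m handwheel '[[0,0,0,-0.15,0,0,1],[-0.05,0,0,-0.3,-0.1,-0.1,1],[-0.36,0,0,-0.3,-0.96,-0.85,1],[-0.36,0,0,-0.3,-0.96,-0.85,1],[-0.36,0,0,-0.3,-0.96,-0.85,1],[-0.36,0,0,-0.3,-0.96,-0.85,1],[-0.36,0,0,-0.3,-0.96,-0.85,1],[-0.36,0,0,-0.3,-0.96,-0.85,1],[-0.36,0,0,-0.3,-0.96,-0.85,1],[-0.36,0,0,-0.3,-0.96,-0.85,1]]'
python3 - <<'E'
from h import *
print(rel([461.3,226.3,270],down(65)),telemetry.read_state()['joints'])
E
```

```text
clock: 1.4
eef_pos: [336.7, -142.4, 269.9]
eef_rot: [-2.506, 1.57, 2.165]
wrist_force: [-0.6, -0.9, -0.3]
finger_gap: 94.3
(array([-3.74e-01, -3.00e-04,  0.00e+00]), array([ 4.000e-04,  3.651e-01, -1.245e+00])) [-5.00828623e-01 -1.88763760e-01  1.82938323e+00  4.04693988e-04
  1.50175738e+00 -4.60218191e-01]
```

```bash
python3 -m handwheel '[[-0.374,0,0,0,0.29,-1,1],[-0.374,0,0,0,0.29,-1,1],[-0.374,0,0,0,0.29,-1,1],[-0.374,0,0,0,0.29,-1,1],[-0.374,0,0,0,0.29,-1,1],[-0.374,0,0,0,0.29,-1,1],[-0.374,0,0,0,0.29,-1,1],[-0.374,0,0,0,0.29,-1,1]]'
python3 - <<'E'
from h import *
print(rel([461.3,226.3,270],down(65)),telemetry.read_state()['joints'])
E
```

```text
clock: 2.4
eef_pos: [436.2, 152.8, 269.7]
eef_rot: [-3.091, 1.57, 2.753]
wrist_force: [0.1, 0.1, -0.3]
finger_gap: 94.0
(array([-0.0008, -0.0004,  0.    ]), array([-0.0008,  0.2572, -0.0285])) [ 2.57217108e-01  4.42159270e-02  1.61283863e+00  7.43562809e-04
  1.48552168e+00 -8.74816080e-01]
```

```bash
python3 -m handwheel '[[0,0,0,0,0.257,-0.0285,1],[0,0,0,0,0.257,-0.0285,1],[0,0,0,0.15,0.257,-0.0285,1],[0,0,0,0.15,0.257,-0.0285,1]]'
python3 - <<'E'
from h import *
cv2.imwrite("pics/w1.png",camera('wrist')[:,:,::-1]);cv2.imwrite("pics/sd1.png",camera('side')[:,:,::-1])
E
```

```text
clock: 2.9
eef_pos: [460.2, 225.0, 222.5]
eef_rot: [-2.434, 1.564, -2.875]
wrist_force: [-0.7, -0.8, -0.2]
finger_gap: 93.7
```

View pics/w1.png

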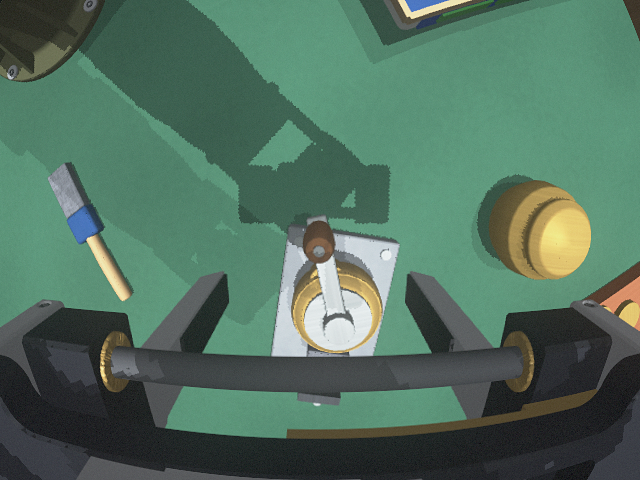

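View pics/sd1.png

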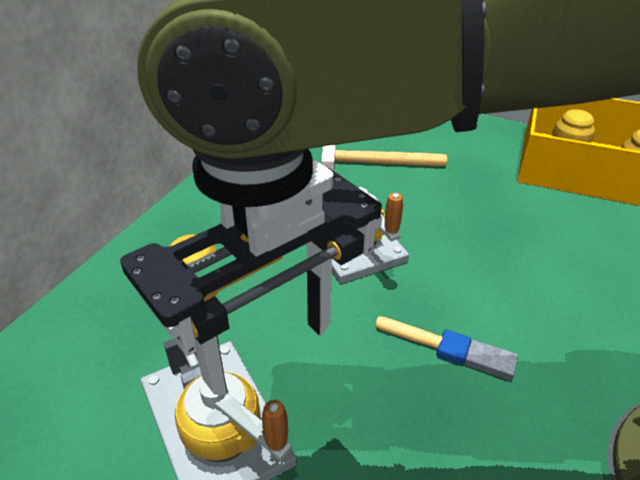

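The wrist view shows the handle top at (319,252), midway between the fingers at about (225,280) and (410,280). The swelling shows at about (345,268), on the crank side of the jar. I'll check with the wrist ray before going down.

```bash
python3 - <<'E'
from h import *
print(plane('wrist',319,252,172), plane('wrist',338,326,120), plane('wrist',350,268,70))
for h in (0,):
  print(rel([461.5,226.2,134],down(65)))
E
```

```text
[466.46235702 226.59944838 172.        ] [553.64589054 205.93460707 120.        ] [522.86027205 236.37222323  70.        ]
(array([-0.0013, -0.0002, -0.0001]), array([ 0.3069,  0.0013, -0.0009]))
```

```bash
python3 -m handwheel '[[0,0,0,0.15,0,0,1],[0,0,0,0.295,0,0,1],[0,0,0,0.295,0,0,1],[0,0,0,0.295,0,0,0.6],[0,0,0,0.295,0,0,0.4],[0,0,0,0.295,0,0,0.2],[0,0,0,0.295,0,0,0.2],[0,0,0,0.295,0,0,0.2]]' 30
python3 - <<'E'
from h import *
s=telemetry.read_state();print(s['wrist_force'],s['finger_gap'],s['eef_pos'])
cv2.imwrite("pics/sc2.png",camera('scene')[:,:,::-1])
E
```

```text
clock: 4.0
eef_pos: [461.6, 225.8, 137.7]
eef_rot: [2.449, 1.57, 2.008]
wrist_force: [0.0, 0.7, -0.2]
finger_gap: 47.1
[ 0.04373392  0.6801066  -0.23411648] 47.1156875488784 [461.6296765  225.75986719 137.70567712]
```

View pics/sc2.png

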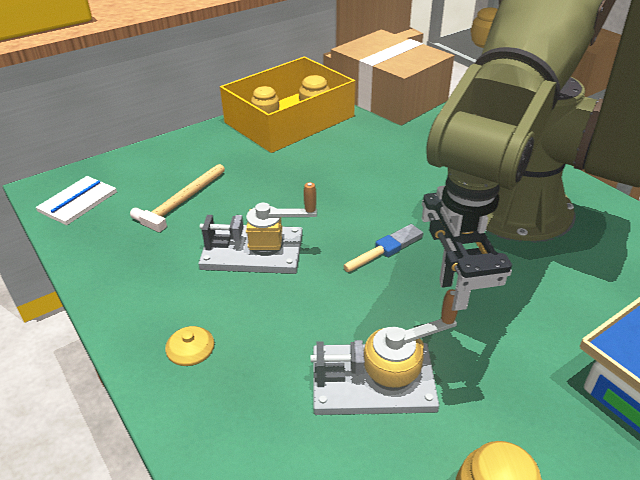

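The scene view shows the handle at (450,307) between the fingers, which are still closing (gap 47 mm). Next I'll close fully.

```bash
python3 -m handwheel '[[0,0,0,0,0,0,0],[0,0,0,0,0,0,0],[0,0,0,0,0,0,0],[0,0,0,0,0,0,0],[0,0,0,0,0,0,0]]' 30
python3 - <<'E'
from h import *
s=telemetry.read_state();print(s['wrist_force'],s['finger_gap'],s['eef_pos'])
S=np.array([552.8,204.5]);d=s['eef_pos'][:2]-S;print(np.hypot(*d),np.degrees(np.arctan2(d[1],d[0])))
E
```

```text
clock: 4.68
eef_pos: [461.6, 225.7, 137.6]
eef_rot: [2.779, 1.57, 2.339]
wrist_force: [0.3, 0.1, -2.0]
finger_gap: 20.9
[ 0.25234605  0.1473345  -2.0262232 ] 20.886361240975003 [461.55839608 225.72577024 137.57357209]
93.67797824575108 166.90406040353622
```

```bash
python3 -m handwheel '[[0,0,0,0,0,0,0],[0,0,0,0,0,0,0]]' 30
python3 - <<'E'
from h import *
a=camera('wrist')[:,:,::-1];b=camera('side')[:,:,::-1]
cv2.imwrite("pics/m3.png",np.hstack([cv2.resize(a[180:400,220:420],(400,440)),cv2.resize(b[280:480,180:380],(400,440))]))
E
```

```text
clock: 4.92
eef_pos: [461.6, 225.7, 137.6]
eef_rot: [2.727, 1.57, 2.286]
wrist_force: [-0.1, 0.0, -0.7]
finger_gap: 20.7
```

View pics/m3.png

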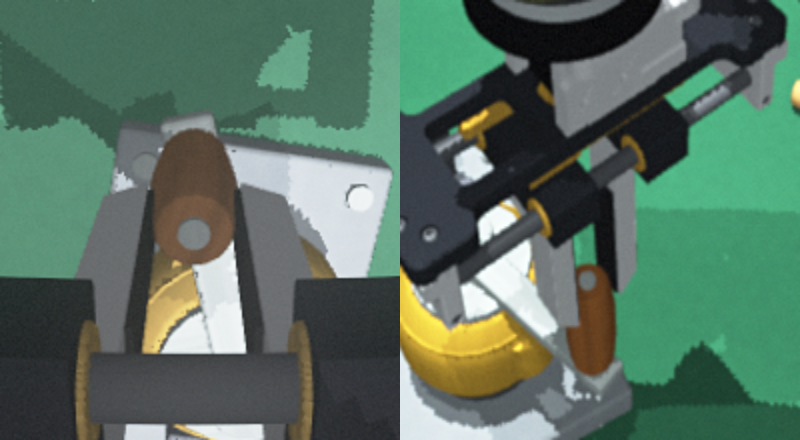

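```bash
cat >> h.py <<'E'
def proj(n,P):
    c=calibration(n);f=240/np.tan(np.radians(c['fov_y']/2))
    q=R.from_euler('xyz',c['attitude']).inv().apply(np.array(P,float)-c['position'])
    if n=='wrist':
        rr=np.hypot(q[0],q[1]);t=np.arctan2(rr,q[2]);return np.array([c['cx']+f*t*q[0]/rr,c['cy']+f*t*q[1]/rr])
    return np.array([c['cx']+f*q[0]/q[2],c['cy']+f*q[1]/q[2]])
E
python3 - <<'E'
from h import *
s=telemetry.read_state();T=toolR(s);p=s['eef_pos'];print(s['finger_gap'],s['wrist_force'],calibration('wrist')['position']-p)
for dz in(-15,-8,0,8,15):
    print(dz,[ (proj('wrist',p+T.apply([172 and -(172-p[2]),0,dz]))).round(1), proj('side',p+T.apply([-(172-p[2]),0,dz])).round(1)])
print('tips',[(proj('wrist',p+T.apply([8,y,z]))).round(0) for y in(-10.5,10.5) for z in(-8,8)])
a=cv2.imread('pics/w1.png') 
E
```

```text
21.162732050000756 [-0.33958408  1.10962631 -0.54662367] [-64.37773589  30.9333336  205.61778209]
-15 [array([314.6, 265.4]), array([282.8, 418.8])]
-8 [array([314.7, 278.9]), array([278.4, 413.5])]
0 [array([314.7, 293.9]), array([273.5, 407.6])]
8 [array([314.7, 308.5]), array([268.7, 401.8])]
15 [array([314.7, 320.8]), array([264.5, 396.8])]
tips [array([297., 254.]), array([298., 279.]), array([332., 254.]), array([332., 279.])]
```

The projected tool axis matches the handle pin within about 2 mm in both views, so the grip is centred. Next I'll list waypoints for the circle in tool units.

```bash
cat > wp.py <<'E'
import sys
from h import *
# usage: wp.py cx cy step n
cx,cy,st,n=map(float,sys.argv[1:5])
s=telemetry.read_state();T=toolR(s);p=s['eef_pos'];d=p[:2]-[cx,cy];a=np.degrees(np.arctan2(d[1],d[0]));ur=d/np.hypot(*d);f=s['wrist_force'][:2]
print('r',np.hypot(*d).round(1),'ang',a.round(1),'F rad/tan(ccw)',(f@ur).round(1),(f@[-ur[1],ur[0]]).round(1),'z',p[2].round(1),'gap',round(s['finger_gap'],1),'jaw',np.degrees(np.arctan2(*T.as_matrix()[[1,0],1])).round(1))
for i in range(1,int(n)+1):
    b=np.radians(a+i*st);w=np.array([cx+95*np.cos(b),cy+95*np.sin(b),p[2]])
    print((a+i*st).round(1),(T.inv().apply(w-p)/300).round(3))
E
python3 wp.py 554.2 204.3 5 6
```

```text
r 95.1 ang 167.0 F rad/tan(ccw) 0.6 -1.0 z 137.5 gap 21.2 jaw 64.8
172.0 [-0.    -0.027  0.007]
177.0 [-0.    -0.053  0.017]
182.0 [-0.    -0.078  0.028]
187.0 [-0.    -0.102  0.042]
192.0 [-0.    -0.124  0.058]
197.0 [-0.    -0.146  0.075]
```

```bash
python3 -m handwheel '[[0,0,0,0,-0.027,0.007,0],[0,0,0,0,-0.053,0.017,0],[0,0,0,0,-0.078,0.028,0],[0,0,0,0,-0.102,0.042,0],[0,0,0,0,-0.124,0.058,0],[0,0,0,0,-0.146,0.075,0]]' 30; python3 wp.py 554.2 204.3 5 12
```

```text
clock: 5.78
eef_pos: [463.2, 175.9, 137.6]
eef_rot: [-3.108, 1.57, 2.734]
wrist_force: [-3.0, -0.7, 1.9]
finger_gap: 20.8
r 95.3 ang -162.6 F rad/tan(ccw) 3.0 -0.2 z 137.6 gap 20.8 jaw 64.8
-157.6 [-0.    -0.019  0.02 ]
-152.6 [-0.    -0.036  0.042]
-147.6 [-0.    -0.052  0.064]
-142.6 [-0.    -0.066  0.088]
-137.6 [-0.    -0.078  0.113]
-132.6 [-0.    -0.087  0.139]
-127.6 [-0.    -0.094  0.166]
-122.6 [-0.    -0.099  0.193]
-117.6 [-0.    -0.101  0.221]
-112.6 [-0.    -0.101  0.248]
-107.6 [-0.    -0.099  0.276]
-102.6 [-0.    -0.094  0.303]
```

```bash
python3 -m handwheel '[[0,0,0,0,-0.019,0.02,0],[0,0,0,0,-0.036,0.042,0],[0,0,0,0,-0.052,0.064,0],[0,0,0,0,-0.066,0.088,0],[0,0,0,0,-0.078,0.113,0],[0,0,0,0,-0.087,0.139,0],[0,0,0,0,-0.094,0.166,0],[0,0,0,0,-0.099,0.193,0]]' 30; python3 wp.py 554.2 204.3 5 8
```

```text
clock: 6.78
eef_pos: [503.3, 123.2, 137.5]
eef_rot: [-2.098, 1.57, -2.538]
wrist_force: [-2.8, -3.7, 2.6]
finger_gap: 20.5
r 95.7 ang -122.1 F rad/tan(ccw) 4.7 -0.4 z 137.5 gap 20.5 jaw 64.8
-117.1 [-0.     0.     0.028]
-112.1 [-0.     0.001  0.055]
-107.1 [-0.     0.003  0.083]
-102.1 [-0.     0.008  0.11 ]
-97.1 [-0.     0.016  0.137]
-92.1 [-0.     0.026  0.163]
-87.1 [-0.     0.038  0.187]
-82.1 [-0.     0.052  0.211]
```

```bash
python3 -m handwheel '[[0,0,0,0,0.0,0.028,0],[0,0,0,0,0.001,0.055,0],[0,0,0,0,0.003,0.083,0],[0,0,0,0,0.008,0.11,0]]' 30; python3 wp.py 553.8 203.7 5 5; python3 - <<'E'
from h import *
b=camera('scene')[:,:,::-1];a=cv2.imread('pics/scene0.png')
cv2.imwrite("pics/m4.png",np.hstack([cv2.resize(x[310:430,290:450],(400,300)) for x in(a,b)]))
E
```

```text
clock: 7.28
eef_pos: [534.9, 110.5, 137.5]
eef_rot: [-1.472, 1.569, -1.913]
wrist_force: [-1.0, -4.1, 1.1]
finger_gap: 20.7
r 95.1 ang -101.4 F rad/tan(ccw) 4.2 -0.2 z 137.5 gap 20.7 jaw 64.7
-96.4 [-0.     0.008  0.026]
-91.4 [-0.     0.018  0.052]
-86.4 [-0.     0.03   0.077]
-81.4 [-0.     0.045  0.101]
-76.4 [-0.     0.061  0.123]
```

View pics/m4.png

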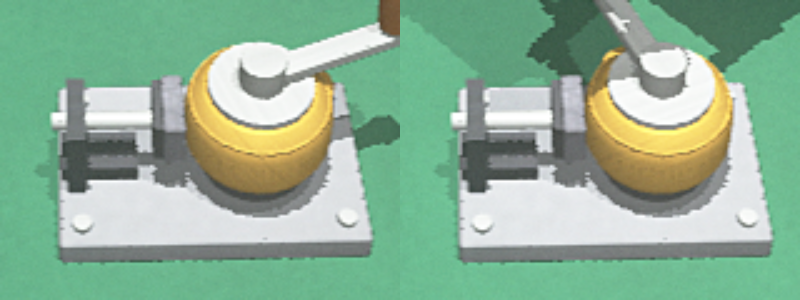

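The pad rod end is still at (455,121), unchanged from the start frame (55,121). The swelling now shows at the jar's back left (603,62) and is approaching the pad. I'll continue in smaller steps.

```bash
python3 -m handwheel '[[0,0,0,0,0.004,0.013,0],[0,0,0,0,0.008,0.026,0],[0,0,0,0,0.013,0.039,0],[0,0,0,0,0.018,0.052,0],[0,0,0,0,0.024,0.065,0],[0,0,0,0,0.03,0.077,0]]' 30; python3 wp.py 553.8 203.7 2.5 6
```

```text
clock: 8.07
eef_pos: [560.7, 108.7, 137.5]
eef_rot: [-0.983, 1.57, -1.424]
wrist_force: [-1.7, -3.5, -0.1]
finger_gap: 20.6
r 95.2 ang -85.8 F rad/tan(ccw) 3.3 -1.9 z 137.5 gap 20.6 jaw 64.7
-83.3 [0.    0.008 0.012]
-80.8 [0.    0.015 0.023]
-78.3 [-0.     0.023  0.034]
-75.8 [-0.     0.032  0.045]
-73.3 [-0.     0.041  0.056]
-70.8 [-0.     0.05   0.066]
```

```bash
python3 -m handwheel '[[0,0,0,0,0.008,0.012,0],[0,0,0,0,0.015,0.023,0],[0,0,0,0,0.023,0.034,0],[0,0,0,0,0.032,0.045,0]]' 30; python3 wp.py 553.8 203.7 2.5 6
```

```text
clock: 8.57
eef_pos: [577.4, 111.6, 137.6]
eef_rot: [-0.783, 1.569, -1.224]
wrist_force: [0.7, -6.0, -0.1]
finger_gap: 20.6
r 95.0 ang -75.6 F rad/tan(ccw) 6.0 -0.8 z 137.6 gap 20.6 jaw 64.7
-73.1 [0.    0.009 0.01 ]
-70.6 [0.    0.019 0.02 ]
-68.1 [0.    0.029 0.03 ]
-65.6 [0.    0.039 0.039]
-63.1 [-0.     0.05   0.048]
-60.6 [-0.     0.061  0.056]
```

```bash
python3 -m handwheel '[[0,0,0,0,0.009,0.01,0],[0,0,0,0,0.019,0.02,0],[0,0,0,0,0.029,0.03,0],[0,0,0,0,0.039,0.039,0]]' 30; python3 wp.py 553.6 203.4 2.5 6;  python3 - <<'E'
from h import *
b=camera('scene')[:,:,::-1];a=cv2.imread('pics/scene0.png')
cv2.imwrite("pics/m5.png",np.hstack([cv2.resize(x[310:430,290:450],(400,300)) for x in(a,b)]))
E
```

```text
clock: 9.07
eef_pos: [592.6, 116.8, 137.5]
eef_rot: [-1.669, 1.568, -2.11]
wrist_force: [-5.2, -7.5, 3.9]
finger_gap: 20.6
r 94.9 ang -65.7 F rad/tan(ccw) 4.7 -7.8 z 137.5 gap 20.6 jaw 64.7
-63.2 [-0.     0.011  0.009]
-60.7 [-0.     0.022  0.017]
-58.2 [-0.     0.033  0.025]
-55.7 [-0.     0.045  0.032]
-53.2 [-0.     0.057  0.039]
-50.7 [-0.     0.069  0.045]
```

View pics/m5.png

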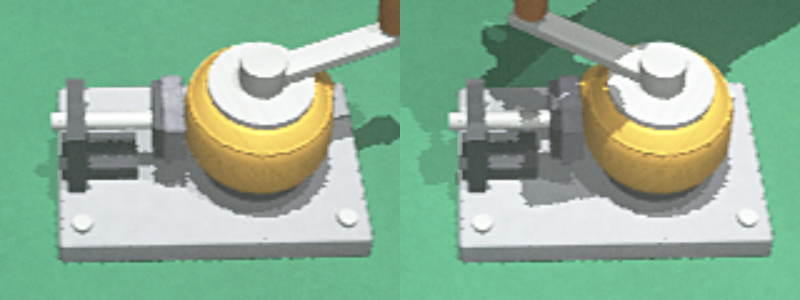

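The drag rose to about 8 N at crank angle −66°, and the rod end moved out slightly, from 455 to about 451. So the rub started at about −70°, which puts the middle near −36°.

```bash
python3 -m handwheel '[[0,0,0,0,0.011,0.009,0],[0,0,0,0,0.022,0.017,0],[0,0,0,0,0.033,0.025,0],[0,0,0,0,0.045,0.032,0]]' 30; python3 wp.py 553.6 203.4 2.5 6
```

```text
clock: 9.62
eef_pos: [606.9, 124.7, 137.5]
eef_rot: [-1.906, 1.567, -2.347]
wrist_force: [-5.7, -7.3, 4.6]
finger_gap: 20.6
r 95.0 ang -55.9 F rad/tan(ccw) 2.9 -8.9 z 137.5 gap 20.6 jaw 64.7
-53.4 [-0.     0.012  0.007]
-50.9 [-0.     0.024  0.013]
-48.4 [-0.     0.037  0.019]
-45.9 [-0.     0.05   0.024]
-43.4 [-0.     0.063  0.028]
-40.9 [-0.     0.076  0.032]
```

```bash
python3 -m handwheel '[[0,0,0,0,0.012,0.007,0],[0,0,0,0,0.024,0.013,0],[0,0,0,0,0.037,0.019,0],[0,0,0,0,0.05,0.024,0]]' 30; python3 wp.py 553.6 203.4 2.5 5
```

```text
clock: 10.12
eef_pos: [619.4, 134.8, 137.5]
eef_rot: [-1.986, 1.565, -2.427]
wrist_force: [-4.8, -7.5, 4.4]
finger_gap: 20.9
r 95.1 ang -46.2 F rad/tan(ccw) 2.1 -8.7 z 137.5 gap 20.9 jaw 64.7
-43.7 [-0.     0.013  0.004]
-41.2 [-0.     0.026  0.008]
-38.7 [-0.     0.04   0.012]
-36.2 [-0.     0.053  0.015]
-33.7 [-0.     0.067  0.017]
```

```bash
python3 -m handwheel '[[0,0,0,0,0.013,0.004,0],[0,0,0,0,0.026,0.008,0]]' 30; python3 wp.py 553.6 203.4 2.5 3;  python3 - <<'E'
from h import *
b=camera('scene')[:,:,::-1];a=cv2.imread('pics/scene0.png')
cv2.imwrite("pics/m6.png",np.hstack([cv2.resize(x[310:430,290:450],(400,300)) for x in(a,b)]))
E
```

```text
clock: 10.38
eef_pos: [624.7, 140.3, 137.5]
eef_rot: [-1.999, 1.563, -2.441]
wrist_force: [-4.7, -8.5, 3.9]
finger_gap: 20.2
r 95.1 ang -41.6 F rad/tan(ccw) 2.1 -9.5 z 137.5 gap 20.2 jaw 64.7
-39.1 [-0.     0.013  0.003]
-36.6 [-0.     0.027  0.006]
-34.1 [-0.     0.04   0.009]
```

View pics/m6.png

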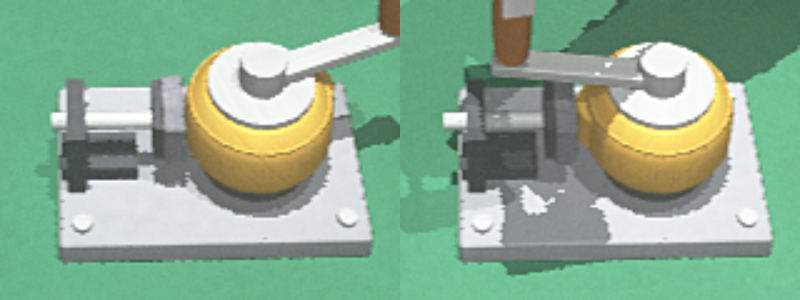

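The rod end moved from x=50 to 42 in the 2.5x crop, about 3.2 px or 5 mm out. Drag is 9.5 N at −42°, so the middle is close. I'll go on a few more degrees.

```bash
python3 -m handwheel '[[0,0,0,0,0.013,0.003,0],[0,0,0,0,0.027,0.006,0]]' 30; python3 wp.py 553.6 203.4 2.5 3;  python3 - <<'E'
from h import *
b=camera('scene')[:,:,::-1];a=cv2.imread('pics/scene0.png')
cv2.imwrite("pics/m7.png",np.hstack([cv2.resize(x[330:390,300:370],(400,343),interpolation=cv2.INTER_CUBIC) for x in(a,b)]))
E
```

```text
clock: 10.68
eef_pos: [629.9, 146.7, 137.5]
eef_rot: [-1.989, 1.562, -2.431]
wrist_force: [-3.4, -8.8, 4.1]
finger_gap: 20.7
r 95.1 ang -36.6 F rad/tan(ccw) 2.6 -9.1 z 137.5 gap 20.7 jaw 64.7
-34.1 [-0.     0.014  0.002]
-31.6 [-0.     0.027  0.004]
-29.1 [-0.     0.041  0.005]
```

View pics/m7.png

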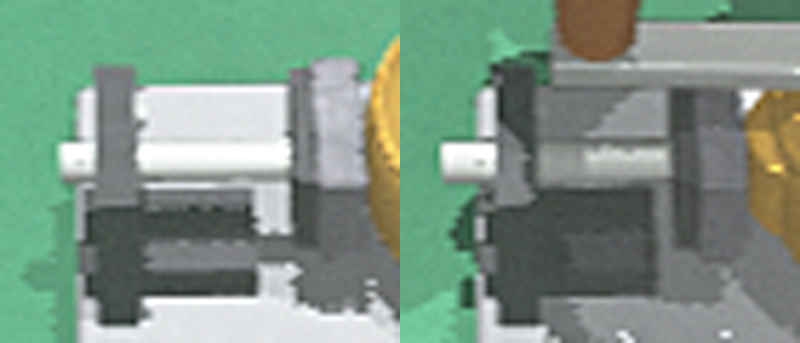

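The rod end has gone from x=60 to 41 in the 5.7x crop, about 3.3 px or roughly 5.5–6 mm out. Drag has just passed its peak (9.5 N, now 9.1 N). This is the place, so I'll release and lift straight up.

```bash
python3 -m handwheel '[[0,0,0,0,0,0,0.3],[0,0,0,0,0,0,0.5],[0,0,0,0,0,0,0.8],[0,0,0,0,0,0,1],[0,0,0,0,0,0,1],[0,0,0,0,0,0,1],[0,0,0,0,0,0,1],[0,0,0,0,0,0,1]]'; python3 - <<'E'
from h import *
cv2.imwrite("pics/w8.png",camera('wrist')[:,:,::-1])
s=telemetry.read_state();p=s['eef_pos'];T=toolR(s);print(proj('wrist',p+T.apply([-(172-p[2]),0,0])))
E
```

```text
clock: 11.72
eef_pos: [630.2, 147.1, 137.6]
eef_rot: [-1.984, 1.562, -2.426]
wrist_force: [-0.9, -0.1, 0.7]
finger_gap: 92.7
[314.74976173 293.95124126]
```

View pics/w8.png

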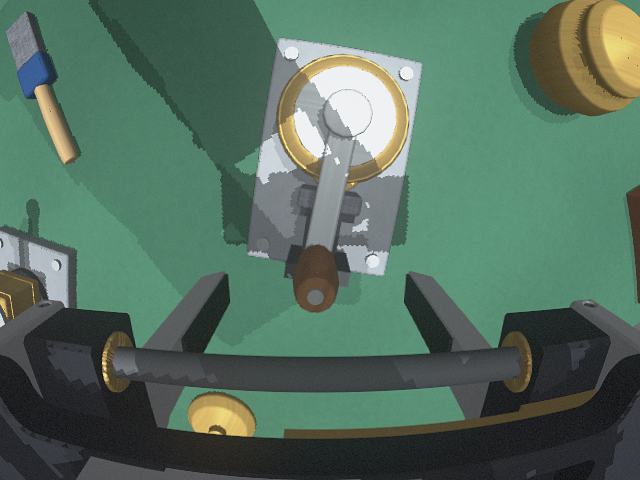

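The wrist view shows the handle top at (316,297), clear of both open fingers and within 3 px of where it was held. The arm lies over the pad. Next I'll lift straight up, then check.

```bash
python3 -m handwheel '[[0,0,0,-0.15,0,0,1],[0,0,0,-0.3,0,0,1],[0,0,0,-0.45,0,0,1],[0,0,0,-0.45,0,0,1],[0,0,0,-0.45,0,0,1]]'; python3 - <<'E'
from h import *
b=camera('scene')[:,:,::-1];a=cv2.imread('pics/scene0.png')
cv2.imwrite("pics/m9.png",np.vstack([np.hstack([cv2.resize(x[330:390,300:370],(400,343),interpolation=cv2.INTER_CUBIC) for x in(a,b)]),np.hstack([x[180:280,180:340] for x in(a,b)]+[b[290:390,290:450],np.zeros((100,320,3),np.uint8)])]))
E
```

```text
clock: 12.4
eef_pos: [630.8, 147.8, 271.4]
eef_rot: [-2.058, 1.561, -2.5]
wrist_force: [-0.6, -1.0, -0.3]
finger_gap: 94.0
```

View pics/m9.png

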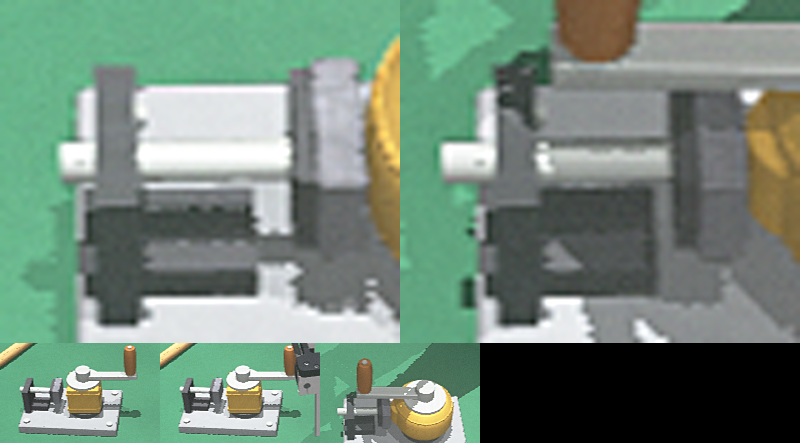

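The pad rod end still stands at x=41 against 60 at rest, about 5.5 mm out. The crank stayed where I left it, and the caddy's crank is unchanged.

```bash
python3 - <<'E'
from h import *
u=np.array([np.cos(np.radians(-34.5)),np.sin(np.radians(-34.5)),0]);c=np.array([553.6,203.4,70])
print('px per mm',np.linalg.norm(proj('scene',c+u*110)-proj('scene',c+u*100))/10)
print(telemetry.read_state()['wrist_force']); print(order.sign_off())
E
```

```text
px per mm 0.6200553780228337
[ 0.24737171  0.31823483 -0.14046641]
the job is handed in; nothing more can be done
None
```

I turned the jar's crank about 156° counter-clockwise by its handle and left it standing with the high spot on the felt pad, then handed the job in at about 12.5 s. I gave no command near the caddy's stand. No verdict was reported.

**Drag:** It was about 1 N at first, then rose to about 8 N at a crank angle of −66°, with the rub starting at about −70°. It peaked near 9.5 N at −42° and read 9.1 N at −36.6°, where I stopped. The middle of the high spot worked out at about −36°.

**Pad:** After I let go and lifted clear, the pad's rod stood 3.3 px further out than at the start. At 0.62 px/mm that is about 5.4 mm, where 2 mm was needed.

**Hands off:** The gripper was open, about 130 mm above the handle, with wrist force under 0.5 N.

**Other stand:** The caddy's crank looked unchanged against the first picture.

**Checks that disagreed:**
- The grip closed to about 21 mm on a handle given as 25 mm thick. Two camera views showed it centred, so I took this as the handle's taper.
- One wrist-camera estimate of the handle was about 5 mm off the other two.
- I did not turn far enough past the peak to see the drag fall clearly. "Hardest" therefore rests on the slight drop from 9.5 to 9.1 N, the estimate from where rubbing began, and the pad's travel.

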